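# Load a specimen mount and close the cam chuck by its slim middle ring

## Robot

A 6-joint arm with a two-finger parallel gripper is mounted at the origin on the work surface. World frame = base frame: x ahead of the robot, y to its left, z up, the work surface at z = 0. Lengths are in m, angles in rad, forces in N, time in s.
With the tool pointing down it reaches from about 0.325 to 0.85 m from the base axis. Payload 15.5 kg.
Tool frame: the origin (TCP) lies on the centre line of the jaws, within the pads' length; the fingertips stand 11 mm ahead of it and the grasp point (between the pads) lies 8 mm behind it; x points along the fingers, y is the direction in which the jaws open and shut, and the axes are right-handed (so a half turn about x gives the same grasp; the last joint's range is limited). The gripper opens to 91 mm and grips with 3 to 60 N. Pads are 32 mm wide; open, the fingers measure 118 mm over their backs; the gripper's body (76 mm by 178 mm) begins 60 mm behind the grasp point.
Start: joints at [1.01, 0.494, 1.345, -0, 1.302, -0.096], TCP at [0.281, 0.558, 0.225] pointing down, gripper open.
Joint ranges: [-2.91, 2.91], [-0.82, 2.16], [0.22, 2.67], [-1.22, 4.37], [0.12, 2.79], [-3.08, 3.08]. Speed limits (rad/s): [1.89, 1.89, 2.57, 3.01, 3.01, 3.01].

## Interface

Orientations are given as a unit quaternion [w, x, y, z].
In Python, from bench import env, camera, finder gives the robot as it stands.
- The arm moves only by the tool step_arm, never from a script. Its argument "targets" is a list of rows, each an object with "slide": the shift along the tool's x, y, z in cm, a list of three; "twist": the turn, a rotation vector about the tool's x, y, z in degrees, a list of three. In form: [{"slide": [x, y, z], "twist": [wx, wy, wz]}, ...]. A call has 1 to 20 rows; each row shifts and turns the commanded pose from where the row before left it, along the tool's axes as they then stand; what a row does not reach is not made up. A row lasts 1/12 s, in which the tool goes at most 41.7 mm and 7.16 degrees, less where a joint would pass 70% of its speed; a pose out of reach is approached as far as the arm can. A call with a gripper value outside its range is refused whole. "claw" is the opening, from 0 (shut) to 1 (fully open), set as the call begins (left out, the last holds). The fingers move at their own pace and stop on an object; "grip_force" is the grip in N (left out, the last holds). Time passes only in rows, so rows that do not move let the fingers close. It gives the time, the measured TCP pose, the force and the opening at its end, in the units of the state.
- env.get_obs(): the state, without advancing time (a new reading comes with each control period).
- camera(name): name is "side" or "top" or "wrist"; returns a dict with "pixels" (384x512x3 uint8, red, green, blue), "fx", "fy", "cx", "cy" (pixels), "xyz" and "rotation" of the camera in the world. Camera axes: x right, y down, z forward; pixel columns grow to the right and rows downward; lengths in m; the calibration is good to about 2 mm. A picture is of the moment at which its call begins. There is no depth.
- env.finish_job(): hands the job in, once; it reports no verdict.
Trained networks look in a picture, given as the dict that the camera call returned (one of the last four; its "shot" number tells which), for a name from the list of things; names that differ only in an ending like _2 or _b are one class to them, and where a whole thing is asked for, a point or a joint stands for the part that bears it (a point fixed in the world has none). Each returns a list of dicts, best first, with "confidence" (0 to 1); they miss things now and then, are a little off and sometimes report something else, mostly with a low value. They report only what shows in the picture. A call takes as long as a camera call.
- finder.find_in(picture, thing): "at" ([row, column] in pixels, amid what is visible of it).
- finder.outline_of(picture, thing): "pixels" (384x512 bool, what is visible of it) and "at" ([row, column] in pixels, amid what is visible of it).
The state is a dict: "clock": time; "joints": joint angles; "joint_velocities": joint speeds; "tau": joint torques, N m; "tcp_pos": TCP position; "eef_rot": TCP orientation; "force": force on the tool from outside, world axes, zero at the start; "ft_torque": the same for the moment, N m; "opening": finger opening in m.
Only numpy, scipy, OpenCV 4.12 (cv2) and the standard library are available. Lean on these libraries where they do the work, as an engineer would, in place of code of your own. Each camera call takes 0.05 s, during which the arm holds its last target. There are 200 camera calls.

## Task

Take the specimen mount that stands in the rack seat next to the little steel post, stand it in the open well of the stage chuck and let go of it. Then turn the chuck's slim dark middle ring clockwise (seen from above) until the cam inside it holds the stem snugly against the two pins: stop as soon as you feel it bear firmly and do not strain it. Do not touch the fixed rings above and below it with the gripper, and leave the other mount in its seat and the other things alone.

Things in the scene. Friction and masses are not known exactly. Their poses are not given: they have to be found in the camera images.
- well (a point): point on the flat well floor, 44 mm above the bench, in the middle of the free room between the two pins and the open cam: stand the stem's foot here (it has 1.5 to 2 mm of room all round). It lies 8 mm beside the ring's axis. Standing on this floor a mount's head is 84 to 94 mm above the bench (97 mm with its chip)
- chuck: cam chuck of the specimen stage, fixed; origin on the ring's upright axis at the bench, z up. Square base plate 120 x 120 x 12 mm, steel drum 90 mm across up to 44 mm, then three slim rings one on the other (lower fixed, middle turning, upper fixed). Their bore (26 mm) is 7 mm off the axis
- ring_mid (a point): centre of the turning middle ring (dark knurled steel, 56 mm across, 51.5 to 62.5 mm above the bench), on the axis; x points to its tab. Clockwise closes the cam; it meets the stem after 0.7 to 1.4 rad, sooner on the thick stem. Free drag 0.1 N m; once the cam bears the torque climbs steeply, 0.013 N m per newton on the stem: a rise of 0.06 to 0.2 is snug, over 0.3 strains it. Let go, it stays shut
- ring_tab (a point): outer part of the turning ring's small tab (6 mm wide, sticking out 9 mm from the ring, 52.5 to 61.5 mm above the bench), 34 mm from the axis
- lower_ring: fixed aluminium ring below the turning ring (68 mm across, 44 to 50 mm above the bench); origin as the chuck's
- upper_ring: fixed aluminium ring above the turning ring (48 mm across, 63.5 to 69 mm above the bench); origin as the chuck's
- ring: the turning ring with its cam, a round dark lobe (14 mm) inside the ring, centred 16.5 mm off the axis, 45 degrees clockwise from the tab, seen through the bore; it turns with the ring and pushes the stem against the pins; origin on the axis at the bench, x to the tab
- pins: two fixed upright steel pins (6 mm) at the far side of the bore from the cam, between the fixed rings; they stop the stem; origin as the chuck's
- seat_post (a point): floor centre, 5 mm above the bench, of the rack seat next to the steel post; the mount to load stands here. Fixed grey rack 50 x 150 x 25 mm, two round seats 20 mm wide, 20 mm deep, 76 mm apart along its y axis. The post (10 mm thick, top 47 mm above the bench) stands 30 mm further along -y and 15 mm to +x of this seat. A seated mount's head is 45 to 55 mm above the bench
- seat_other (a point): floor centre of the other rack seat, axes as the rack's; the mount there stays
- mount_a_mid (a point): aluminium specimen mount: round stem 40 mm long with a tapered foot, flat round head 30 mm across, 10 mm thick, dark chip 11 x 8 x 3 mm on it; about 70 g. Point on its axis, 25 mm above its foot; z up. The two mounts look alike but one stem is 17 mm thick, the other 19 mm, and it is not known which; they may stand in either seat
- mount_b_mid (a point): aluminium specimen mount: round stem 40 mm long with a tapered foot, flat round head 30 mm across, 10 mm thick, dark chip 11 x 8 x 3 mm on it; about 70 g. Point on its axis, 25 mm above its foot; z up. The two mounts look alike but one stem is 17 mm thick, the other 19 mm, and it is not known which; they may stand in either seat
- jar_c (a point): small amber glass jar with white cap, 52 mm across, 60 mm high; point at half height; bystander
- driver_grip (a point): screwdriver, 160 mm, lying on the bench; this point is on its handle; bystander
- dish_center (a point): flat round clear dish with lid, 70 mm across, 18 mm high; point at its centre; bystander

How it is judged:
On the way:
1. the mount from the seat by the post stands in the well, let go, with the cam still open (((horizontal distance between mount_a_mid and well below 0.006 m and z of mount_a_mid in the frame of chuck between 0.066 and 0.0725 m and angle between mount_a_mid's own z axis and vertical below 0.15 rad and horizontal distance between mount_b_mid and seat_other below 0.006 m and angle between mount_b_mid's own z axis and vertical below 0.2 rad and height (world z) of mount_b_mid below 0.04 m and contact force between the fingers and mount_a below 0.05 N and contact force between ring and mount_a below 1 N) or (horizontal distance between mount_b_mid and well below 0.006 m and z of mount_b_mid in the frame of chuck between 0.066 and 0.0725 m and angle between mount_b_mid's own z axis and vertical below 0.15 rad and horizontal distance between mount_a_mid and seat_other below 0.006 m and angle between mount_a_mid's own z axis and vertical below 0.2 rad and height (world z) of mount_a_mid below 0.04 m and contact force between the fingers and mount_b below 0.05 N and contact force between ring and mount_b below 1 N))), for 0.2 s.
At the end, for the whole second after the job is handed in: The mount from the seat by the post stands on the well floor, upright within 0.06 rad and within 9 mm of the well point, at rest, pressed by the cam against the pins with more than 2.5 N; the other mount still stands in the other rack seat (((horizontal distance between mount_a_mid and well below 0.009 m and z of mount_a_mid in the frame of chuck between 0.066 and 0.0725 m and angle between mount_a_mid's own z axis and vertical below 0.06 rad and horizontal distance between mount_b_mid and seat_other below 0.006 m and angle between mount_b_mid's own z axis and vertical below 0.2 rad and height (world z) of mount_b_mid below 0.04 m and linear speed of mount_a below 0.01 m/s and contact force between each of ring, pins and mount_a above 2.5 N) or (horizontal distance between mount_b_mid and well below 0.009 m and z of mount_b_mid in the frame of chuck between 0.066 and 0.0725 m and angle between mount_b_mid's own z axis and vertical below 0.06 rad and horizontal distance between mount_a_mid and seat_other below 0.006 m and angle between mount_a_mid's own z axis and vertical below 0.2 rad and height (world z) of mount_a_mid below 0.04 m and linear speed of mount_b below 0.01 m/s and contact force between each of ring, pins and mount_b above 2.5 N))); the robot touches nothing.
It fails at once if the robot touches the fixed lower ring (over 0.5 N) (contact force between any of the fingers, the arm and lower_ring above 0.5 N).
It fails at once if the robot touches the fixed upper ring (over 0.5 N) (contact force between any of the fingers, the arm and upper_ring above 0.5 N).
It fails at once if the cam is strained: it presses on a stem with over 25 N (contact force between ring and mount_a above 25 N or contact force between ring and mount_b above 25 N).
It fails at once if a bystander is moved by more than 20 mm (distance of any of jar_c, driver_grip, dish_center from where it was at the start of the episode above 0.02 m).
It also fails if it takes over 69 s, if anything falls off the work surface, if the arm or the gripper's body presses on something with over 40 N, if the wrist force passes 120 N, or if a joint passes its speed limit or range.

## Working session

There is one attempt and no reset: what is moved stays moved. The work goes in short steps, Python scripts to look and compute and a tool call to move; the robot and the scene stay as the last step left them, time stands still between calls to the robot, and variables do not carry over. Pictures are saved under pics/ and viewed, about 8 in all and at most 12, crops included, and the job is handed in when it is done.

Besides the shell and the picture viewer there is one more tool, called after ">>>" as a command line: name --argument value ..., lists and objects as JSON in quotes. step_arm: Moves the arm, as the interface text tells. Its arguments: {"type":"object","properties":{"targets":{"type":"array"},"claw":{"type":"number"},"grip_force":{"type":"number"}},"required":["targets"]}

```bash
mkdir -p pics; ls; cat > h.py <<'E'
import numpy as np, cv2
from bench import env, camera, finder
from scipy.spatial.transform import Rotation as R
def save(p,n): cv2.imwrite('pics/'+n,p['pixels'][:,:,::-1])
def ray(p,rc):
    d=np.array([(rc[1]-p['cx'])/p['fx'],(rc[0]-p['cy'])/p['fy'],1.])
    return np.array(p['xyz']),rot(p)@d
def rot(p):
    r=np.array(p['rotation'],float)
    return r if r.shape==(3,3) else R.from_quat(r[[1,2,3,0]]).as_matrix()
def atz(p,rc,z):
    o,d=ray(p,rc); return o+d*(z-o[2])/d[2]
def proj(p,X):
    c=rot(p).T@(np.array(X)-p['xyz']); return np.array([p['cy']+p['fy']*c[1]/c[2],p['cx']+p['fx']*c[0]/c[2]])
E
python3 - <<'E'
from h import *
T=camera('top');S=camera('side')
print(T['xyz'],rot(T).tolist(),S['xyz'])
save(T,'t0.png');save(S,'s0.png')
Z=dict(well=.044,chuck=.0,ring_mid=.0625,ring_tab=.0615,upper_ring=.069,pins=.06,seat_post=.025,seat_other=.025,mount_a_mid=.05,jar_c=.03,driver_grip=.01,dish_center=.01,ring=.06)
for n,z in Z.items():
    for q in finder.find_in(T,n)[:3]:print(n,np.round(q['at'],1),round(q['confidence'],2),np.round(atz(T,q['at'],z)[:2],4))
o=env.get_obs();print(o['clock'],o['tcp_pos'],o['eef_rot'],o['opening'])
E
```

```text
pics
[ 0.43832814 -0.0700432   0.83755729] [[0.018424941302812265, -0.9840425730481047, 0.17697665373391408], [-0.9998284904172142, -0.017802234010972456, 0.0051058999454999116], [-0.001873843115845944, -0.17704037644866322, -0.9842018054336689]] [ 0.55001136 -0.64441689  0.73424561]
well [217.3 175.2] 0.72 [0.5129 0.1228]
chuck [214.8 178.2] 0.9 [0.5231 0.1267]
ring_mid [209.9 182.3] 0.76 [0.5278 0.1037]
ring_mid [217.9 177.2] 0.62 [0.51   0.1138]
ring_tab [213.4 179.8] 0.57 [0.5201 0.1089]
upper_ring [213.6 168.8] 0.74 [0.5184 0.1311]
upper_ring [138.8 239.8] 0.34 [ 0.6907 -0.0185]
seat_post [226.5 349.5] 0.73 [ 0.501  -0.2719]
seat_other [226.3 346.2] 0.92 [ 0.5013 -0.2644]
mount_a_mid [228.5 333.6] 0.45 [ 0.494  -0.2305]
jar_c [135.6 235.6] 0.59 [ 0.7113 -0.0057]
driver_grip [119.8 186.4] 0.91 [0.7565 0.1181]
dish_center [268.7 246.6] 0.92 [ 0.4019 -0.0388]
ring [219.3 183.4] 0.7 [0.5074 0.1006]
0.75 [0.28073278 0.55841091 0.22492257] [ 0.68801311  0.16321849  0.68801423 -0.16319955] 0.09126673091903288
```

```bash
python3 - <<'E'
import cv2,numpy as np
t=cv2.imread('pics/t0.png')
a=cv2.resize(t[160:270,120:230],(500,500),interpolation=3);b=cv2.resize(t[170:290,285:385],(300,360),interpolation=3)
b=cv2.copyMakeBorder(b,0,140,0,0,0)
cv2.imwrite('pics/c0.png',np.hstack([a,b]))
E
```

```text
(no output)
```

View pics/c0.png

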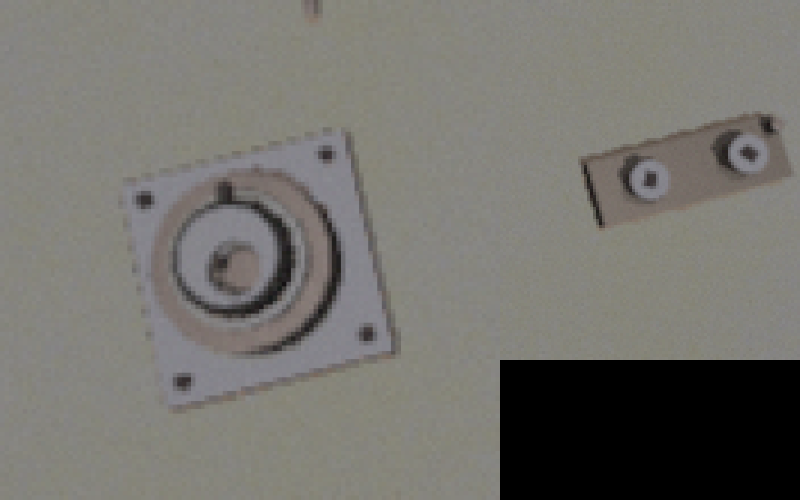

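View pics/s0.png

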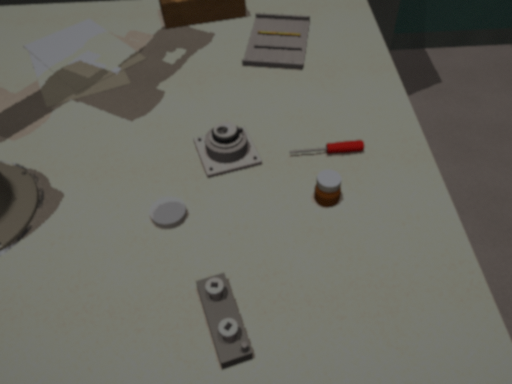

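The top crop shows the chuck with its bore near px (217,172) and its tab pointing to about +x (202,170). The rack's post is at its right end (212,374). The mount to take is at about (221,367) and the other one at (230,334). I'll go over the chuck for a closer look on the way to the rack.

```bash
cat >> h.py <<'E'
def plan(pos,jaw):
    """slide (cm) in present tool axes; twist about tool x (deg) so that jaw axis has world angle jaw (deg, mod 180)"""
    o=env.get_obs(); q=np.array(o['eef_rot']); M=R.from_quat(q[[1,2,3,0]]).as_matrix()
    a=np.degrees(np.arctan2(M[1,1],M[0,1])); t=(jaw-a+90)%180-90
    print('t',round(o['clock'],2),'tcp',np.round(o['tcp_pos'],4),'jaw now',round(a,2),'x axis',np.round(M[:,0],4),'j6',round(o['joints'][5],3),'op',round(o['opening'],4))
    print('slide cm',np.round(M.T@(np.array(pos)-o['tcp_pos'])*100,2),'twist x deg (tool down: -yaw)',round(-t,2))
E
python3 - <<'E'
from h import *
T=camera('top')
a=atz(T,(221,367.3),.057);b=atz(T,(230,334.3),.057);print(a,b,np.linalg.norm(a-b),np.degrees(np.arctan2(*(b-a)[[1,0]]))-90)
print('post',atz(T,(211.7,374.3),.047),'tab',atz(T,(201.8,169.5),.0615))
plan([.517,.128,.225],0)
plan([.43,.128,.225],0)
E
```

```text
[ 0.51129322 -0.303431    0.057     ] [ 0.49025663 -0.23053522  0.057     ] 0.07587050388104094 16.097322159462436
post [ 0.53333493 -0.32280314  0.047     ] tab [0.54534929 0.1332073  0.0615    ]
t 0.8 tcp [0.2807 0.5584 0.2249] jaw now 63.31 x axis [ 0.  0. -1.] j6 -0.096 op 0.0912
slide cm [-1.000e-02 -2.785e+01  4.044e+01] twist x deg (tool down: -yaw) 63.31
t 0.8 tcp [0.2807 0.5584 0.2249] jaw now 63.31 x axis [ 0.  0. -1.] j6 -0.096 op 0.0912
slide cm [-1.000e-02 -3.175e+01  3.267e+01] twist x deg (tool down: -yaw) 63.31
```

>>> step_arm --targets '[{"slide": [0, -2, 2.9]}, {"slide": [0, -2, 2.9]}, {"slide": [0, -2, 2.9]}, {"slide": [0, -2, 2.9]}, {"slide": [0, -2, 2.9]}, {"slide": [0, -2, 2.9]}, {"slide": [0, -2, 2.9]}, {"slide": [0, -2, 2.9]}, {"slide": [0, -2, 2.9]}, {"slide": [0, -2, 2.9]}, {"slide": [0, -2, 2.9]}, {"slide": [0, -2, 2.9]}, {"slide": [0, -2, 2.8]}, {"slide": [0, -1.9, 2.8]}]'

```text
$.targets[0]: bad value
```

>>> step_arm --targets '[{"twist": [6.7, 0, 0]}, {"twist": [6.7, 0, 0]}, {"twist": [6.7, 0, 0]}, {"twist": [6.7, 0, 0]}, {"twist": [6.7, 0, 0]}, {"twist": [6.7, 0, 0]}, {"twist": [6.7, 0, 0]}, {"twist": [0, 0, 0]}]'

```text
$.targets[0]: bad value
```

```bash
python3 - <<'E'
from h import *
W=camera('wrist');save(W,'w1.png')
print(W['xyz'],np.round(rot(W),3).tolist(),W['fx'])
plan([.511,-.303,.2],16)
for n,z in dict(well=.044,ring_mid=.0625,ring_tab=.0615,upper_ring=.069,pins=.062,ring=.06,lower_ring=.05,chuck=.0).items():
    for q in finder.find_in(W,n)[:2]:print(n,np.round(q['at'],1),round(q['confidence'],2),np.round(atz(W,q['at'],z)[:2],4))
E
```

```text
[0.21733265 0.59117311 0.38431181] [[0.449, 0.863, 0.231], [0.893, -0.434, -0.118], [-0.001, 0.259, -0.966]] 333.15260319581216
t 0.85 tcp [0.2807 0.5584 0.2249] jaw now 63.31 x axis [ 0. -0. -1.] j6 -0.095 op 0.0912
slide cm [  2.49 -66.62  59.26] twist x deg (tool down: -yaw) 47.31
```

View pics/w1.png

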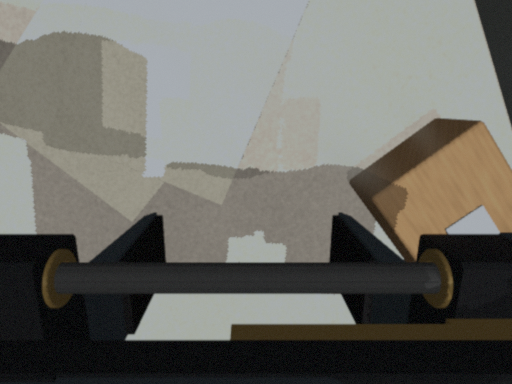

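>>> step_arm --targets '[{"slide": [0, -2.1, 2.9], "twist": [0, 0, 0]}, {"slide": [0, -2.1, 2.9], "twist": [0, 0, 0]}, {"slide": [0, -2.1, 2.9], "twist": [0, 0, 0]}, {"slide": [0, -2.1, 2.9], "twist": [0, 0, 0]}, {"slide": [0, -2.1, 2.9], "twist": [0, 0, 0]}, {"slide": [0, -2.1, 2.9], "twist": [0, 0, 0]}, {"slide": [0, -2.1, 2.9], "twist": [0, 0, 0]}, {"slide": [0, -2.1, 2.9], "twist": [0, 0, 0]}, {"slide": [0, -2.1, 2.9], "twist": [0, 0, 0]}, {"slide": [0, -2.1, 2.9], "twist": [0, 0, 0]}, {"slide": [0, -2.1, 2.9], "twist": [0, 0, 0]}, {"slide": [0, -2.1, 2.9], "twist": [0, 0, 0]}, {"slide": [0, -2.1, 2.9], "twist": [0, 0, 0]}, {"slide": [0, -2.1, 2.9], "twist": [0, 0, 0]}, {"slide": [0, -2.1, 2.8], "twist": [0, 0, 0]}, {"slide": [0, -2.1, 2.8], "twist": [0, 0, 0]}]'

```text
clock: 2.58
tcp_pos: [0.5432, 0.0489, 0.2251]
eef_rot: [0.688, 0.163, 0.688, -0.163]
force: [-0.5, 1.0, 0.8]
opening: 0.0909
```

>>> step_arm --targets '[{"slide": [0.8, 0, 0], "twist": [6.7, 0, 0]}, {"slide": [0.8, 0, 0], "twist": [6.7, 0, 0]}, {"slide": [0.8, 0, 0], "twist": [6.7, 0, 0]}, {"slide": [0.8, 0, 0], "twist": [6.7, 0, 0]}, {"slide": [0.8, 0, 0], "twist": [6.7, 0, 0]}, {"slide": [0.8, 0, 0], "twist": [6.7, 0, 0]}, {"slide": [0.7, 0, 0], "twist": [7.1, 0, 0]}, {"slide": [0, 0, 0], "twist": [0, 0, 0]}, {"slide": [0, 0, 0], "twist": [0, 0, 0]}]'

```text
clock: 3.33
tcp_pos: [0.5425, 0.0507, 0.1699]
eef_rot: [0.565, 0.424, 0.566, -0.424]
force: [0.3, -0.0, -0.1]
opening: 0.0911
```

```bash
python3 - <<'E'
from h import *
W=camera('wrist');save(W,'w2.png')
print(W['xyz'],np.round(rot(W),3).tolist(),W['fx'])
plan([.52,-.303,.2],16)
for n,z in dict(well=.044,ring_mid=.0625,ring_tab=.0615,upper_ring=.069,pins=.062,ring=.06,lower_ring=.05,chuck=.0).items():
    for q in finder.find_in(W,n)[:2]:print(n,np.round(q['at'],1),round(q['confidence'],2),np.round(atz(W,q['at'],z)[:2],4))
E
```

```text
[0.52388541 0.12067969 0.32926953] [[0.96, 0.27, 0.072], [0.28, -0.927, -0.25], [-0.001, 0.26, -0.966]] 333.15260319581216
t 3.38 tcp [0.5427 0.0507 0.1702] jaw now 16.29 x axis [ 1.e-04  0.e+00 -1.e+00] j6 -0.301 op 0.0914
slide cm [ -2.98 -12.1   33.32] twist x deg (tool down: -yaw) 0.29
well [ 87.6 240.5] 0.97 [0.5146 0.1324]
ring_mid [ 88.7 270.1] 0.87 [0.5371 0.1372]
ring_mid [ 83.  221.1] 0.66 [0.5001 0.1307]
ring_tab [ 99.2 267. ] 0.74 [0.5372 0.1292]
ring_tab [ 86.9 240.8] 0.44 [0.5153 0.1322]
upper_ring [ 88.1 246.6] 0.79 [0.5199 0.1323]
upper_ring [ 86.3 241.2] 0.5 [0.5157 0.1324]
pins [ 80.6 220.5] 0.44 [0.4992 0.1323]
ring [109.6 268. ] 0.94 [0.5403 0.122 ]
lower_ring [ 76.3 229.3] 0.69 [0.504  0.1379]
chuck [ 85.4 244.9] 0.7 [0.5166 0.1372]
chuck [100.5 267.3] 0.67 [0.5409 0.1301]
```

View pics/w2.png

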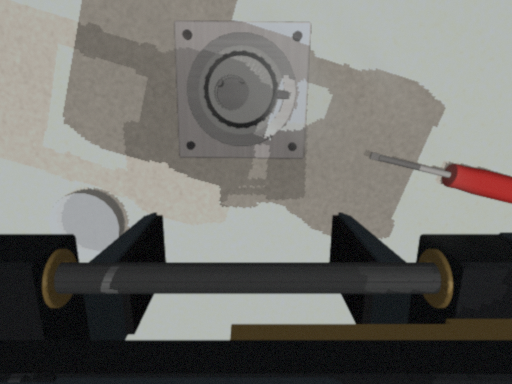

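The wrist view shows the chuck at about (90,241). The tab points right at (95,284), the bore is at about (90,232), and the plate corners are sharp. I'll fit the chuck pose and overlay the model as a check.

```bash
cat >> h.py <<'E'
def load(n):
    import pickle; return pickle.load(open(n,'rb'))
def dump(p,n):
    import pickle; pickle.dump(p,open(n,'wb'))
def circ(p,im,c,r,z,s,off,col):
    a=np.linspace(0,2*np.pi,60)
    P=np.array([proj(p,[c[0]+r*np.cos(t),c[1]+r*np.sin(t),z]) for t in a])
    cv2.polylines(im,[np.round(((P[:,::-1]-off)+.5)*s*16).astype(np.int32)],True,col,1,cv2.LINE_AA,4)
E
python3 - <<'E'
from h import *
from scipy.optimize import least_squares
W=camera('wrist');dump(W,'w2.pkl')
g=cv2.cvtColor(W['pixels'],cv2.COLOR_RGB2GRAY)
pts=np.float32([[176,23],[310,22],[304,157],[181,158]])
cs=cv2.cornerSubPix(g,pts.copy().reshape(-1,1,2),(4,4),(-1,-1),(3,50,.01)).reshape(-1,2);print(cs)
def res(v):
    c,s=np.cos(v[2]),np.sin(v[2])
    return np.concatenate([proj(W,[v[0]+c*x-s*y,v[1]+s*x+c*y,.012])[::-1]-k for (x,y),k in zip([(-.06,.06),(.06,.06),(.06,-.06),(-.06,-.06)],cs)])
f=least_squares(res,[.517,.13,.28]);print(f.x,np.degrees(f.x[2]),np.round(f.fun,2))
c=f.x[:2]
s=7;off=np.array([195,40]);im=cv2.resize(np.ascontiguousarray(W['pixels'][40:140,195:305,::-1]),None,fx=s,fy=s,interpolation=2)
im=cv2.convertScaleAbs(im,alpha=1.6)
circ(W,im,c,.028,.0625,s,off,(0,255,255));circ(W,im,c,.024,.069,s,off,(0,255,0));circ(W,im,c,.034,.05,s,off,(255,0,0));circ(W,im,c,.045,.044,s,off,(0,0,255))
cv2.imwrite('pics/c2.png',cv2.resize(im,(770,700))[:600] if False else cv2.resize(im,(660,600)))
E
```

```text
[[173.47539   20.853338]
 [309.32123   21.763348]
 [304.       157.      ]
 [178.50607  157.35464 ]]
[0.51614489 0.12956861 0.27600935] 15.814170697957143 [-1.55 -0.73  1.34 -1.03 -0.04  1.59  0.27  0.74]
```

View pics/c2.png

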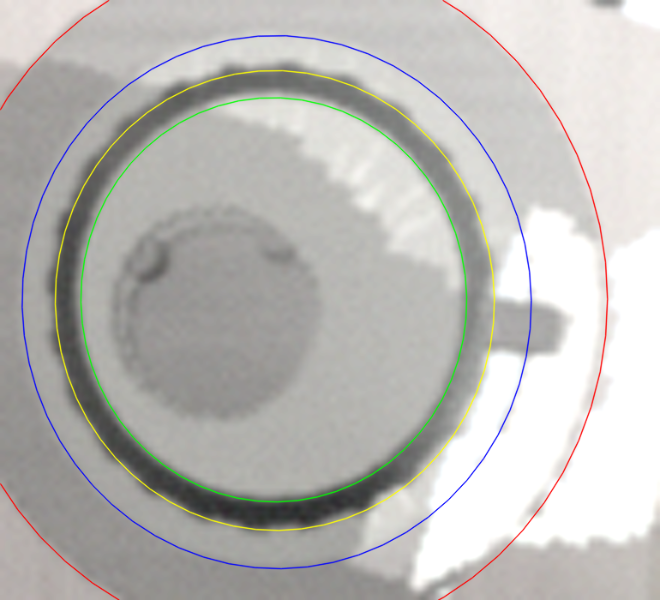

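The overlay fits to about 0.5 mm. The two pins show at the bore's upper side. One closer look will give the well point.

>>> step_arm --targets '[{"slide": [2, 0, 0], "twist": [0, 0, 0]}, {"slide": [2, 0, 0], "twist": [0, 0, 0]}, {"slide": [2, 0, 0], "twist": [0, 0, 0]}, {"slide": [1.8, 0, 0], "twist": [0, 0, 0]}, {"slide": [0, 0, 0], "twist": [0, 0, 0]}, {"slide": [0, 0, 0], "twist": [0, 0, 0]}, {"slide": [0, 0, 0], "twist": [0, 0, 0]}]'

```text
clock: 4.42
tcp_pos: [0.5431, 0.0507, 0.0928]
eef_rot: [0.565, 0.426, 0.565, -0.425]
force: [-0.5, -0.3, 0.7]
opening: 0.0913
```

```bash
python3 - <<'E'
from h import *
W=camera('wrist');dump(W,'w3.pkl');c=np.array([.5155,.1297])
print(W['xyz'],proj(W,[*c,.069]))
p=proj(W,[*c,.069]);o=np.round(p[::-1]-[60,50]).astype(int);o[1]=max(o[1],0)
s=8;im=cv2.resize(np.ascontiguousarray(W['pixels'][o[1]:o[1]+75,o[0]:o[0]+100,::-1]),None,fx=s,fy=s,interpolation=2)
im=cv2.convertScaleAbs(im,alpha=1.7);print(o)
circ(W,im,c,.028,.0625,s,o,(0,255,255));circ(W,im,c,.024,.069,s,o,(0,255,0))
for a in (180,190,200):
  v=np.radians(a+15.8);circ(W,im,c+.007*np.array([np.cos(v),np.sin(v)]),.013,.069,s,o,(0,0,255) if a==190 else (255,0,0))
cv2.imwrite('pics/c3.png',im)
E
```

```text
[0.52454136 0.12076205 0.2521814 ] [ 83.01878414 234.99532848]
[175  33]
```

View pics/c3.png

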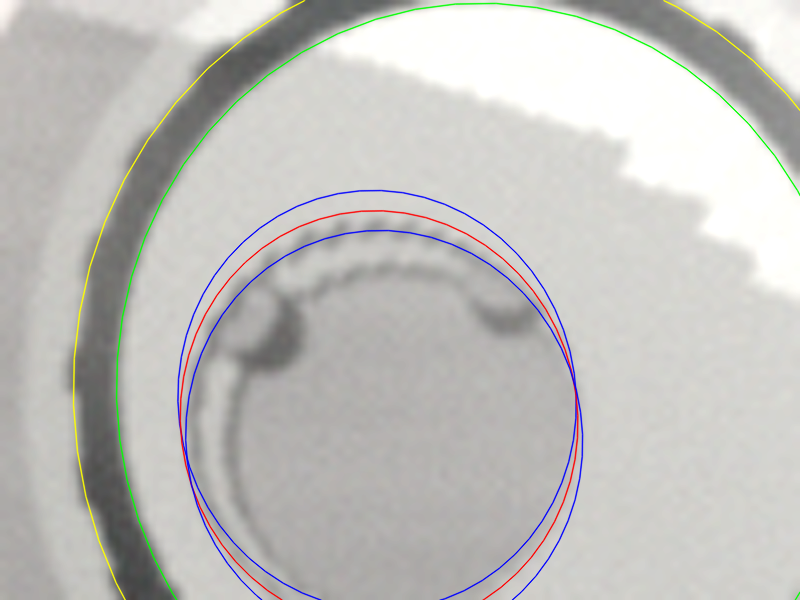

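```bash
python3 - <<'E'
from h import *
W=load('w3.pkl');c=np.array([.5155,.1297]);b0=np.radians(15.8)
M=np.array([[np.cos(b0),np.sin(b0)],[-np.sin(b0),np.cos(b0)]])
L=lambda X:np.round(M@(X[:2]-c)*1000,2)
def px(x,y):return (33+y/8-.5,175+x/8-.5)
p1=atz(W,px(263,332),.05)[:2];p2=atz(W,px(505,293),.05)[:2]
print('pins',L(p1),L(p2),'sep',np.linalg.norm(p1-p2)*1e3)
m=(p1+p2)/2;n=np.array([(p2-p1)[1],-(p2-p1)[0]]);n/=np.linalg.norm(n)
for t in np.arange(.007,.0125,.001):
    w=m+n*t;print(round(t*1e3),'loc',L(w),'r',round(np.linalg.norm(w-c)*1e3,2),'dpin',round(np.linalg.norm(w-p1)*1e3,2),w)
for e in [(195,430),(578,400),(385,225)]:print('bore edge',L(atz(W,px(*e),.069)))
plan([.511,-.303,.2],16)
E
```

```text
pins [-16.43   5.99] [0.89 8.68] sep 17.53559824263816
7 loc [-6.7   0.42] r 6.71 dpin 11.22 [0.50894176 0.12828059]
8 loc [-6.54 -0.57] r 6.57 dpin 11.87 [0.50935836 0.1273715 ]
9 loc [-6.39 -1.56] r 6.58 dpin 12.56 [0.50977496 0.12646241]
10 loc [-6.24 -2.54] r 6.74 dpin 13.3 [0.51019157 0.12555333]
11 loc [-6.08 -3.53] r 7.03 dpin 14.07 [0.51060817 0.12464424]
12 loc [-5.93 -4.52] r 7.46 dpin 14.86 [0.51102477 0.12373515]
bore edge [-18.92  -1.68]
bore edge [6.14 0.28]
bore edge [-6.29 10.9 ]
t 4.47 tcp [0.5433 0.0507 0.093 ] jaw now 16.01 x axis [ 0.0015 -0.     -1.    ] j6 -0.296 op 0.0913
slide cm [-10.7  -12.84  33.11] twist x deg (tool down: -yaw) 0.01
```

>>> step_arm --targets '[{"slide": [0, -1, 3.2], "twist": [0, 0, 0]}, {"slide": [0, -1, 3.2], "twist": [0, 0, 0]}, {"slide": [0, -1, 3.2], "twist": [0, 0, 0]}, {"slide": [0, -1, 3.2], "twist": [0, 0, 0]}, {"slide": [0, -1, 3.2], "twist": [0, 0, 0]}, {"slide": [0, -1, 3.2], "twist": [0, 0, 0]}, {"slide": [0, -1, 3.2], "twist": [0, 0, 0]}, {"slide": [0, -1, 3.2], "twist": [0, 0, 0]}, {"slide": [0, -1, 3.2], "twist": [0, 0, 0]}, {"slide": [0, -1, 3.1], "twist": [0, 0, 0]}, {"slide": [0, -1, 3.1], "twist": [0, 0, 0]}, {"slide": [0, -1, 3.1], "twist": [0, 0, 0]}, {"slide": [0, -1, 3.1], "twist": [0, 0, 0]}, {"slide": [0, 0, 0], "twist": [0, 0, 0]}, {"slide": [0, 0, 0], "twist": [0, 0, 0]}, {"slide": [0, 0, 0], "twist": [0, 0, 0]}]'

```text
clock: 5.8
tcp_pos: [0.5313, -0.3811, 0.0927]
eef_rot: [0.565, 0.426, 0.564, -0.426]
force: [0.3, -0.6, -0.4]
opening: 0.0912
```

```bash
python3 - <<'E'
from h import *
W=camera('wrist');dump(W,'w4.pkl')
for n,z in dict(mount_a_mid=.055,seat_post=.025).items():
    for q in finder.outline_of(W,n)[:3]:print(n,np.round(q['at'],1),round(q['confidence'],2),np.round(atz(W,q['at'],z)[:2],4),q['pixels'].sum())
plan([.511,-.303,.1],16)
p=proj(W,[.511,-.303,.055]);s=4
a=np.clip(np.round(p-[70,90]).astype(int),0,None)
im=cv2.resize(np.ascontiguousarray(W['pixels'][a[0]:a[0]+140,a[1]:a[1]+190,::-1]),None,fx=s,fy=s,interpolation=2)
print(a);cv2.imwrite('pics/c4.png',im)
E
```

```text
seat_post [ 58.7 253.5] 0.73 [ 0.509  -0.2825] 9648
t 5.95 tcp [ 0.5315 -0.3801  0.0924] jaw now 16.08 x axis [ 1.e-04 -0.e+00 -1.e+00] j6 -0.993 op 0.091
slide cm [-0.76  0.16 -7.98] twist x deg (tool down: -yaw) 0.08
[ 20 158]
```

View pics/c4.png

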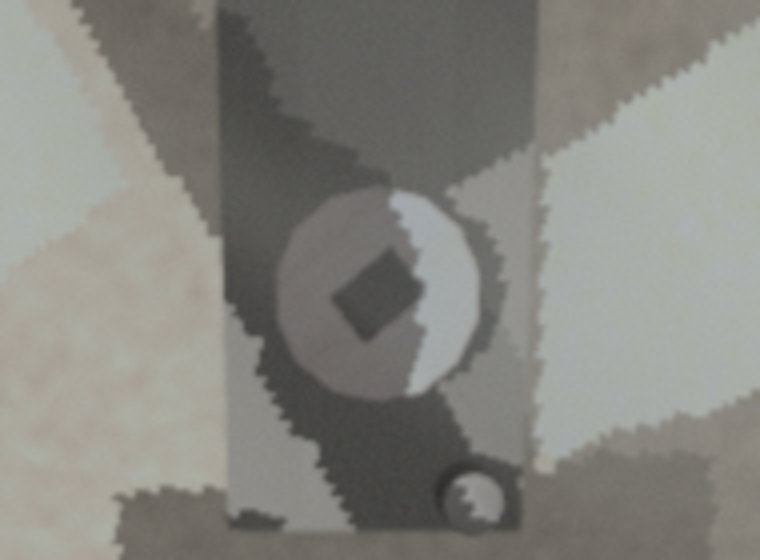

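```bash
python3 - <<'E'
from h import *
W=load('w4.pkl')
m=atz(W,(20+292.5/4-.5,158+378.5/4-.5),.055);print(m)
print('width mm',np.linalg.norm(atz(W,(93,158+276/4),.055)-atz(W,(93,158+481/4),.055))*1e3)
plan([m[0],m[1],.0924],16)
print('well-mount',np.array([.5102,.1243])-m[:2])
E
```

```text
[ 0.51378045 -0.3036962   0.055     ]
width mm 29.007760197238408
t 5.95 tcp [ 0.5315 -0.3801  0.0924] jaw now 16.08 x axis [ 1.e-04 -0.e+00 -1.e+00] j6 -0.993 op 0.091
slide cm [-0.    0.41 -7.84] twist x deg (tool down: -yaw) 0.08
well-mount [-0.00358045  0.4279962 ]
```

>>> step_arm --claw 0.65 --grip_force 15 --targets '[{"slide": [0, 0.1, -2], "twist": [0, 0, 0]}, {"slide": [0, 0.1, -2], "twist": [0, 0, 0]}, {"slide": [0, 0.1, -2], "twist": [0, 0, 0]}, {"slide": [0, 0.1, -1.8], "twist": [0, 0, 0]}, {"slide": [0, 0, 0], "twist": [0, 0, 0]}, {"slide": [0, 0, 0], "twist": [0, 0, 0]}, {"slide": [1, 0, 0], "twist": [0, 0, 0]}, {"slide": [1, 0, 0], "twist": [0, 0, 0]}, {"slide": [1, 0, 0], "twist": [0, 0, 0]}, {"slide": [0.9, 0, 0], "twist": [0, 0, 0]}, {"slide": [0, 0, 0], "twist": [0, 0, 0]}, {"slide": [0, 0, 0], "twist": [0, 0, 0]}, {"slide": [0, 0, 0], "twist": [0, 0, 0]}]'

```text
clock: 7.03
tcp_pos: [0.5136, -0.3053, 0.0529]
eef_rot: [0.565, 0.426, 0.565, -0.426]
force: [-1.3, -0.4, -0.2]
opening: 0.0595
```

```bash
python3 - <<'E'
from h import *
plan([.5138,-.3037,.053],16)
S=camera('side');p=proj(S,[.514,-.304,.06]);print(p)
a=np.round(p-[45,60]).astype(int)
cv2.imwrite('pics/s5.png',cv2.resize(np.ascontiguousarray(S['pixels'][a[0]:a[0]+90,a[1]:a[1]+120,::-1]),None,fx=5,fy=5,interpolation=2))
E
```

```text
t 7.03 tcp [ 0.5136 -0.3053  0.0529] jaw now 16.0 x axis [-1.e-04  1.e-04 -1.e+00] j6 -0.915 op 0.0595
slide cm [-0.01  0.06 -0.15] twist x deg (tool down: -yaw) 0.0
[323.69039643 228.53476429]
```

View pics/s5.png

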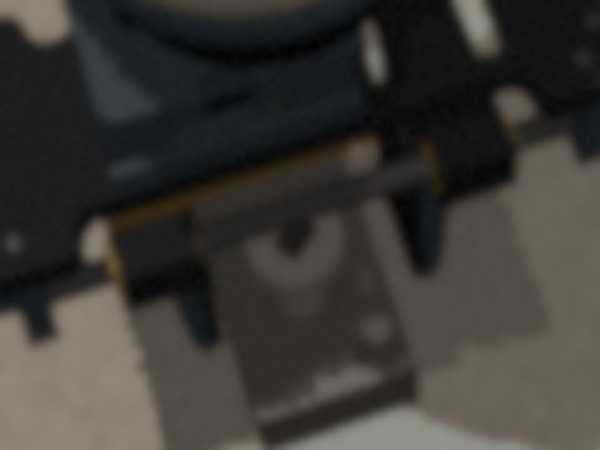

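The mount at about (295,240) in the crop lies between the open fingers and the post is clear of them. I'll make a small correction, grip and lift.

>>> step_arm --targets '[{"slide": [0, 0.06, -0.15], "twist": [0, 0, 0]}, {"slide": [0, 0, 0], "twist": [0, 0, 0]}, {"slide": [0, 0, 0], "twist": [0, 0, 0]}, {"slide": [0, 0, 0], "twist": [0, 0, 0]}]'

```text
clock: 7.42
tcp_pos: [0.5139, -0.3035, 0.0532]
eef_rot: [0.565, 0.425, 0.565, -0.425]
force: [-0.6, 0.5, -0.5]
opening: 0.0594
```

>>> step_arm --claw 0 --grip_force 15 --targets '[{"slide": [0, 0, 0], "twist": [0, 0, 0]}, {"slide": [0, 0, 0], "twist": [0, 0, 0]}, {"slide": [0, 0, 0], "twist": [0, 0, 0]}, {"slide": [0, 0, 0], "twist": [0, 0, 0]}, {"slide": [0, 0, 0], "twist": [0, 0, 0]}, {"slide": [0, 0, 0], "twist": [0, 0, 0]}, {"slide": [0, 0, 0], "twist": [0, 0, 0]}, {"slide": [0, 0, 0], "twist": [0, 0, 0]}]'

```text
clock: 8.08
tcp_pos: [0.5137, -0.3035, 0.0529]
eef_rot: [0.565, 0.425, 0.565, -0.426]
force: [-0.4, -0.8, -0.6]
opening: 0.0295
```

>>> step_arm --targets '[{"slide": [-0.8, 0, 0], "twist": [0, 0, 0]}, {"slide": [-1.2, 0, 0], "twist": [0, 0, 0]}, {"slide": [-2, 0, 0], "twist": [0, 0, 0]}, {"slide": [-2, 0, 0], "twist": [0, 0, 0]}, {"slide": [-2, 0, 0], "twist": [0, 0, 0]}, {"slide": [-2, 0, 0], "twist": [0, 0, 0]}]'

```text
clock: 8.58
tcp_pos: [0.5136, -0.3034, 0.1544]
eef_rot: [0.565, 0.425, 0.565, -0.425]
force: [0.4, 0.3, -0.9]
opening: 0.0293
```

>>> step_arm --targets '[{"slide": [0, 0.3, -1], "twist": [0, 0, 0]}, {"slide": [0, 0.6, -2], "twist": [0, 0, 0]}, {"slide": [0, 0.8, -3], "twist": [0, 0, 0]}, {"slide": [0, 0.8, -3], "twist": [0, 0, 0]}, {"slide": [0, 0.8, -3], "twist": [0, 0, 0]}, {"slide": [0, 0.8, -3], "twist": [0, 0, 0]}, {"slide": [0, 0.8, -3], "twist": [0, 0, 0]}, {"slide": [0, 0.8, -3], "twist": [0, 0, 0]}, {"slide": [0, 0.8, -3], "twist": [0, 0, 0]}, {"slide": [0, 0.8, -3], "twist": [0, 0, 0]}, {"slide": [0, 0.8, -3], "twist": [0, 0, 0]}, {"slide": [0, 0.8, -3], "twist": [0, 0, 0]}, {"slide": [0, 0.8, -3], "twist": [0, 0, 0]}, {"slide": [0, 0.8, -3], "twist": [0, 0, 0]}, {"slide": [0, 0.5, -1.5], "twist": [0, 0, 0]}, {"slide": [0, 0.3, -0.7], "twist": [0, 0, 0]}, {"slide": [0, 0, 0], "twist": [0, 0, 0]}, {"slide": [0, 0, 0], "twist": [0, 0, 0]}, {"slide": [0, 0, 0], "twist": [0, 0, 0]}, {"slide": [0, 0, 0], "twist": [0, 0, 0]}]'

```text
clock: 10.25
tcp_pos: [0.5087, 0.1226, 0.1529]
eef_rot: [0.564, 0.426, 0.565, -0.426]
force: [0.1, -0.3, -1.1]
opening: 0.0296
```

```bash
python3 - <<'E'
from h import *
plan([.5102,.1243,.092],16)
S=camera('side')
a=np.round(proj(S,[.51,.124,.08])-[45,60]).astype(int);print(a)
cv2.imwrite('pics/s6.png',cv2.resize(np.ascontiguousarray(S['pixels'][a[0]:a[0]+90,a[1]:a[1]+120,::-1]),None,fx=5,fy=5,interpolation=2))
E
```

```text
t 10.25 tcp [0.5087 0.1226 0.1529] jaw now 15.94 x axis [-2.e-04 -2.e-04 -1.e+00] j6 -0.156 op 0.0296
slide cm [ 6.09  0.19 -0.12] twist x deg (tool down: -yaw) -0.06
[ 81 162]
```

View pics/s6.png

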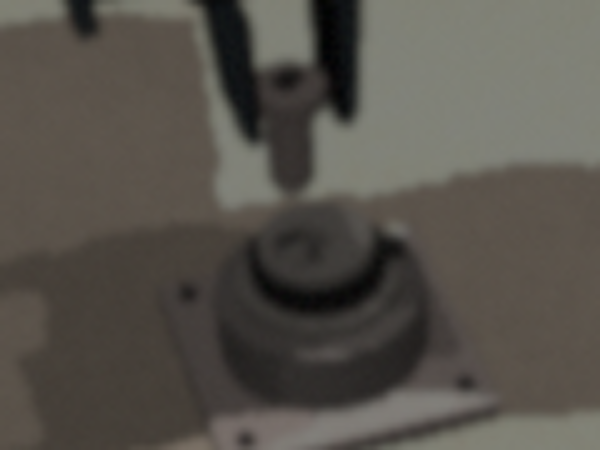

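The side view shows the mount hanging upright at (290,130) in the crop, over the bore at (310,245). I'll trim the position and lower it while watching the force.

>>> step_arm --targets '[{"slide": [0.5, 0.19, -0.12], "twist": [0, 0, 0]}, {"slide": [0.8, 0, 0], "twist": [0, 0, 0]}, {"slide": [0.8, 0, 0], "twist": [0, 0, 0]}, {"slide": [0.6, 0, 0], "twist": [0, 0, 0]}, {"slide": [0, 0, 0], "twist": [0, 0, 0]}, {"slide": [0, 0, 0], "twist": [0, 0, 0]}, {"slide": [0, 0, 0], "twist": [0, 0, 0]}]'

```text
clock: 10.88
tcp_pos: [0.5103, 0.1254, 0.1259]
eef_rot: [0.565, 0.425, 0.565, -0.426]
force: [-0.1, 0.7, -0.6]
opening: 0.0292
```

```bash
python3 - <<'E'
from h import *
plan([.5102,.1243,.092],16);camera('wrist');plan([.5102,.1243,.092],16);camera('wrist');plan([.5102,.1243,.092],16)
E
```

```text
t 10.88 tcp [0.5103 0.1254 0.1259] jaw now 16.02 x axis [-2.e-04 -0.e+00 -1.e+00] j6 -0.152 op 0.0292
slide cm [ 3.39 -0.04  0.11] twist x deg (tool down: -yaw) 0.02
t 10.93 tcp [0.5104 0.1254 0.1261] jaw now 16.02 x axis [ 2.e-04  0.e+00 -1.e+00] j6 -0.152 op 0.0293
slide cm [ 3.41 -0.05  0.1 ] twist x deg (tool down: -yaw) 0.02
t 10.98 tcp [0.5104 0.1254 0.1262] jaw now 16.02 x axis [ 5.e-04  1.e-04 -1.e+00] j6 -0.152 op 0.0295
slide cm [ 3.42 -0.05  0.1 ] twist x deg (tool down: -yaw) 0.02
```

Really 1 mm off, so I'll correct it and then lower.

>>> step_arm --targets '[{"slide": [0, -0.05, 0.1], "twist": [0, 0, 0]}, {"slide": [0.4, 0, 0], "twist": [0, 0, 0]}, {"slide": [0.3, 0, 0], "twist": [0, 0, 0]}, {"slide": [0.3, 0, 0], "twist": [0, 0, 0]}, {"slide": [0, 0, 0], "twist": [0, 0, 0]}, {"slide": [0, 0, 0], "twist": [0, 0, 0]}]'

```text
clock: 11.48
tcp_pos: [0.5098, 0.1243, 0.1156]
eef_rot: [0.565, 0.425, 0.565, -0.426]
force: [-1.1, -0.8, -0.3]
opening: 0.029
```

>>> step_arm --targets '[{"slide": [0.3, 0.03, 0], "twist": [0, 0, 0]}, {"slide": [0.3, 0, 0], "twist": [0, 0, 0]}, {"slide": [0.3, 0, 0], "twist": [0, 0, 0]}, {"slide": [0, 0, 0], "twist": [0, 0, 0]}, {"slide": [0, 0, 0], "twist": [0, 0, 0]}]'

```text
clock: 11.9
tcp_pos: [0.5102, 0.1244, 0.1067]
eef_rot: [0.565, 0.425, 0.565, -0.426]
force: [-1.0, 0.3, -0.9]
opening: 0.0292
```

>>> step_arm --targets '[{"slide": [0.3, 0, 0], "twist": [0, 0, 0]}, {"slide": [0.3, 0, 0], "twist": [0, 0, 0]}, {"slide": [0.3, 0, 0], "twist": [0, 0, 0]}, {"slide": [0, 0, 0], "twist": [0, 0, 0]}, {"slide": [0, 0, 0], "twist": [0, 0, 0]}]'

```text
clock: 12.32
tcp_pos: [0.5102, 0.1244, 0.0977]
eef_rot: [0.565, 0.425, 0.565, -0.426]
force: [-0.2, 0.5, 0.2]
opening: 0.0295
```

Going in freely. Down the last 5 mm to the floor.

>>> step_arm --targets '[{"slide": [0.25, 0, 0], "twist": [0, 0, 0]}, {"slide": [0.15, 0, 0], "twist": [0, 0, 0]}, {"slide": [0.1, 0, 0], "twist": [0, 0, 0]}, {"slide": [0, 0, 0], "twist": [0, 0, 0]}, {"slide": [0, 0, 0], "twist": [0, 0, 0]}]'

```text
clock: 12.73
tcp_pos: [0.5103, 0.1244, 0.0929]
eef_rot: [0.565, 0.425, 0.565, -0.426]
force: [-0.8, -0.1, -0.7]
opening: 0.0295
```

>>> step_arm --targets '[{"slide": [0.1, 0, 0], "twist": [0, 0, 0]}, {"slide": [0, 0, 0], "twist": [0, 0, 0]}, {"slide": [0, 0, 0], "twist": [0, 0, 0]}]'

```text
clock: 12.98
tcp_pos: [0.5103, 0.1244, 0.0919]
eef_rot: [0.565, 0.426, 0.565, -0.425]
force: [-0.8, 1.6, -1.5]
opening: 0.0294
```

>>> step_arm --targets '[{"slide": [0.08, 0, 0], "twist": [0, 0, 0]}, {"slide": [0, 0, 0], "twist": [0, 0, 0]}, {"slide": [0, 0, 0], "twist": [0, 0, 0]}]'

```text
clock: 13.23
tcp_pos: [0.5106, 0.1244, 0.0916]
eef_rot: [0.565, 0.426, 0.565, -0.425]
force: [-0.8, 0.7, 9.1]
opening: 0.0291
```

On the floor (9 N up). Ease off a little, release, and open wide.

>>> step_arm --targets '[{"slide": [-0.06, 0, 0], "twist": [0, 0, 0]}, {"slide": [0, 0, 0], "twist": [0, 0, 0]}]'

```text
clock: 13.4
tcp_pos: [0.5104, 0.1244, 0.0919]
eef_rot: [0.565, 0.426, 0.565, -0.425]
force: [-0.2, 0.4, 0.4]
opening: 0.0293
```

>>> step_arm --claw 0.8 --targets '[{"slide": [0, 0, 0], "twist": [0, 0, 0]}, {"slide": [0, 0, 0], "twist": [0, 0, 0]}, {"slide": [0, 0, 0], "twist": [0, 0, 0]}, {"slide": [0, 0, 0], "twist": [0, 0, 0]}, {"slide": [0, 0, 0], "twist": [0, 0, 0]}, {"slide": [0, 0, 0], "twist": [0, 0, 0]}, {"slide": [0, 0, 0], "twist": [0, 0, 0]}, {"slide": [0, 0, 0], "twist": [0, 0, 0]}, {"slide": [-2, 0, 0], "twist": [0, 0, 0]}, {"slide": [-2, 0, 0], "twist": [0, 0, 0]}, {"slide": [-2, 0, 0], "twist": [0, 0, 0]}, {"slide": [0, 0, 0], "twist": [0, 0, 0]}, {"slide": [0, 0, 0], "twist": [0, 0, 0]}]'

```text
clock: 14.48
tcp_pos: [0.5109, 0.1245, 0.1526]
eef_rot: [0.565, 0.426, 0.564, -0.425]
force: [0.5, 0.2, -1.1]
opening: 0.0731
```

```bash
python3 - <<'E'
from h import *
plan([.5155,.1297,.15],100)
S=camera('side');dump(S,'s7.pkl')
a=np.round(proj(S,[.51,.124,.08])-[45,60]).astype(int);print(a)
cv2.imwrite('pics/s7.png',cv2.convertScaleAbs(cv2.resize(np.ascontiguousarray(S['pixels'][a[0]:a[0]+90,a[1]:a[1]+120,::-1]),None,fx=5,fy=5,interpolation=2),alpha=1.7))
E
```

```text
t 14.48 tcp [0.5109 0.1245 0.1526] jaw now 16.02 x axis [ 2.2e-03  3.0e-04 -1.0e+00] j6 -0.154 op 0.0731
slide cm [ 0.26  0.59 -0.38] twist x deg (tool down: -yaw) -83.98
[ 81 162]
```

View pics/s7.png

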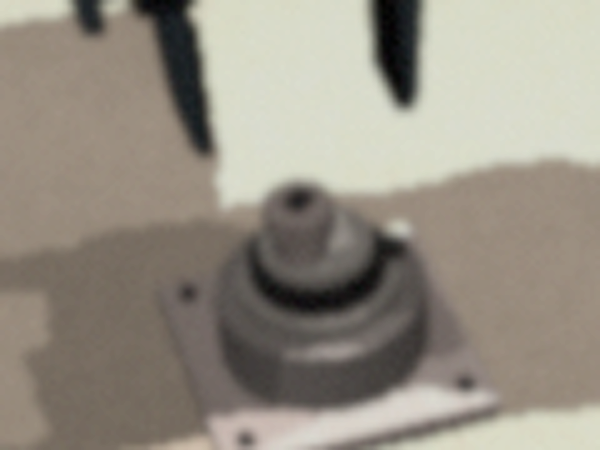

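The mount stands upright in the well, let go, with its head at (298,200) in the crop; the tab is at (398,240), so the cam is still open. Next I'll turn the jaws perpendicular to the tab, about the ring axis, and open fully.

>>> step_arm --claw 0.85 --targets '[{"slide": [0, 0.59, -0.38], "twist": [0, 0, 0]}, {"slide": [0, 0, 0], "twist": [-7, 0, 0]}, {"slide": [0, 0, 0], "twist": [-7, 0, 0]}, {"slide": [0, 0, 0], "twist": [-7, 0, 0]}, {"slide": [0, 0, 0], "twist": [-7, 0, 0]}, {"slide": [0, 0, 0], "twist": [-7, 0, 0]}, {"slide": [0, 0, 0], "twist": [-7, 0, 0]}, {"slide": [0, 0, 0], "twist": [-7, 0, 0]}, {"slide": [0, 0, 0], "twist": [-7, 0, 0]}, {"slide": [0, 0, 0], "twist": [-7, 0, 0]}, {"slide": [0, 0, 0], "twist": [-7, 0, 0]}, {"slide": [0, 0, 0], "twist": [-7, 0, 0]}, {"slide": [0, 0, 0], "twist": [-7, 0, 0]}, {"slide": [0, 0, 0], "twist": [0, 0, 0]}, {"slide": [0, 0, 0], "twist": [0, 0, 0]}, {"slide": [0, 0, 0], "twist": [0, 0, 0]}]'

```text
clock: 15.87
tcp_pos: [0.5148, 0.1298, 0.1512]
eef_rot: [0.704, -0.06, 0.705, 0.06]
force: [-0.1, 1.2, -0.2]
opening: 0.0771
```

```bash
python3 - <<'E'
from h import *
plan([.5155,.1297,.0655],100)
T=camera('top');ang=[]
g=T['pixels']
s=6;p=proj(T,[.5155,.1297,.06]);a=np.round(p-[20,25]).astype(int)
for i in range(3): camera('wrist'); o=env.get_obs(); print(np.round(o['ft_torque'],3),np.round(o['force'],2))
W=camera('wrist');q=[(x['at'],x['confidence']) for x in finder.find_in(W,'ring_tab')];print(q,[atz(W,x[0],.06) for x in q])
E
```

```text
t 15.87 tcp [0.5148 0.1298 0.1512] jaw now 99.76 x axis [-8.e-04 -1.e-04 -1.e+00] j6 -1.607 op 0.0771
slide cm [ 8.57 -0.02  0.07] twist x deg (tool down: -yaw) -0.24
[ 0.052 -0.002 -0.037] [ 0.53  0.56 -0.49]
[ 0.014 -0.022 -0.042] [-0.35  0.7  -0.59]
[ 0.028  0.008 -0.015] [-0.01 -0.26 -0.47]
[([171.5, 243.6], 0.6), ([313.9, 205.4], 0.41)] [array([0.49337954, 0.12255144, 0.06      ]), array([0.62207568, 0.11122195, 0.06      ])]
```

>>> step_arm --targets '[{"slide": [1.5, 0, 0.07], "twist": [0, 0, 0]}, {"slide": [1.5, 0, 0], "twist": [0, 0, 0]}, {"slide": [1.5, 0, 0], "twist": [0, 0, 0]}, {"slide": [1.5, 0, 0], "twist": [0, 0, 0]}, {"slide": [0.8, 0, 0], "twist": [0, 0, 0]}, {"slide": [0.6, 0, 0], "twist": [0, 0, 0]}, {"slide": [0.4, 0, 0], "twist": [0, 0, 0]}, {"slide": [0.3, 0, 0], "twist": [0, 0, 0]}, {"slide": [0, 0, 0], "twist": [0, 0, 0]}, {"slide": [0, 0, 0], "twist": [0, 0, 0]}]'

```text
clock: 17.0
tcp_pos: [0.5159, 0.1298, 0.0711]
eef_rot: [0.705, -0.062, 0.704, 0.062]
force: [-0.8, 0.3, -0.5]
opening: 0.0774
```

```bash
python3 - <<'E'
from h import *
plan([.5155,.1297,.0655],100)
S=camera('side')
a=np.round(proj(S,[.515,.13,.07])-[45,60]).astype(int);print(a)
cv2.imwrite('pics/s8.png',cv2.convertScaleAbs(cv2.resize(np.ascontiguousarray(S['pixels'][a[0]:a[0]+90,a[1]:a[1]+120,::-1]),None,fx=5,fy=5,interpolation=2),alpha=1.7))
E
```

```text
t 17.0 tcp [0.5159 0.1298 0.0711] jaw now 100.01 x axis [ 5.e-04  1.e-04 -1.e+00] j6 -1.611 op 0.0774
slide cm [ 0.56 -0.   -0.04] twist x deg (tool down: -yaw) 0.01
[ 82 165]
```

View pics/s8.png

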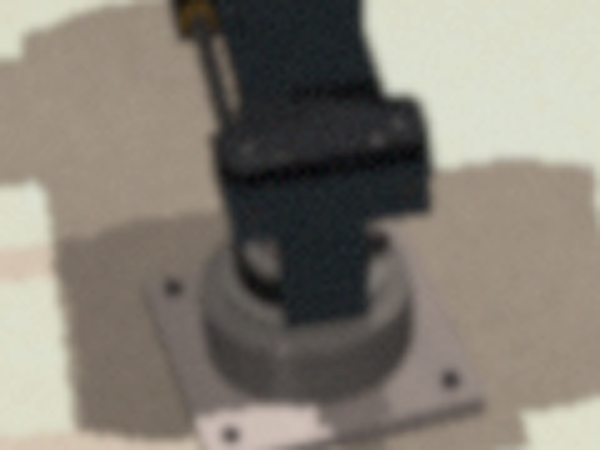

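The near finger stands in front of the ring, between x 285 and 365 in the crop, and the tab at (380,240) is clear of it. Last 5.5 mm down, then close.

>>> step_arm --targets '[{"slide": [0.3, 0, -0.04], "twist": [0, 0, 0]}, {"slide": [0.25, 0, 0], "twist": [0, 0, 0]}, {"slide": [0, 0, 0], "twist": [0, 0, 0]}, {"slide": [0, 0, 0], "twist": [0, 0, 0]}, {"slide": [0, 0, 0], "twist": [0, 0, 0]}]'

```text
clock: 17.47
tcp_pos: [0.5152, 0.1297, 0.0652]
eef_rot: [0.704, -0.062, 0.704, 0.062]
force: [-0.1, -0.1, -0.4]
opening: 0.0776
```

>>> step_arm --claw 0.4 --grip_force 15 --targets '[{"slide": [0, 0, 0], "twist": [0, 0, 0]}, {"slide": [0, 0, 0], "twist": [0, 0, 0]}, {"slide": [0, 0, 0], "twist": [0, 0, 0]}, {"slide": [0, 0, 0], "twist": [0, 0, 0]}, {"slide": [0, 0, 0], "twist": [0, 0, 0]}, {"slide": [0, 0, 0], "twist": [0, 0, 0]}]'

```text
clock: 17.97
tcp_pos: [0.5151, 0.1303, 0.0653]
eef_rot: [0.704, -0.061, 0.704, 0.062]
force: [-0.6, 6.6, -0.5]
opening: 0.0557
```

```bash
cat > q.py <<'E'
from h import *
n=6;L=[];
for i in range(n):
    camera('top');o=env.get_obs();L.append(np.r_[o['ft_torque'],o['force']])
q=np.array(o['eef_rot']);M=R.from_quat(q[[1,2,3,0]]).as_matrix();m=np.mean(L,0)
print('t',round(o['clock'],2),'torque',np.round(m[:3],3),'sd',np.round(np.std([l[2] for l in L]),3),'force',np.round(m[3:],2),'tool force',np.round(M.T@m[3:],2))
plan([.5155,.1297,.0655],100)
E
python3 q.py
```

```text
t 18.27 torque [ 1.215  0.186 -0.011] sd 0.012 force [-0.95  7.03  0.69] tool force [-0.69  7.08  0.29]
t 18.27 tcp [0.5151 0.1302 0.0653] jaw now 100.0 x axis [-0.e+00  8.e-04 -1.e+00] j6 -1.611 op 0.0552
slide cm [-0.02 -0.06  0.03] twist x deg (tool down: -yaw) 0.0
```

>>> step_arm --targets '[{"slide": [0, 0.06, 0], "twist": [0, 0, 0]}, {"slide": [0, 0, 0], "twist": [0, 0, 0]}, {"slide": [0, 0, 0], "twist": [0, 0, 0]}]'

```text
clock: 18.52
tcp_pos: [0.5151, 0.1304, 0.0653]
eef_rot: [0.704, -0.062, 0.704, 0.062]
force: [-1.2, 1.1, 1.2]
opening: 0.0556
```

```bash
python3 q.py
```

```text
t 18.82 torque [ 0.417  0.098 -0.026] sd 0.018 force [-0.73  2.36  1.46] tool force [-1.46  2.45 -0.31]
t 18.82 tcp [0.5151 0.1303 0.0652] jaw now 100.01 x axis [ 1.e-04  1.e-04 -1.e+00] j6 -1.61 op 0.0557
slide cm [-0.03 -0.07  0.02] twist x deg (tool down: -yaw) 0.01
```

>>> step_arm --targets '[{"slide": [0, 0.02, 0], "twist": [3, 0, 0]}, {"slide": [0, 0, 0], "twist": [3, 0, 0]}, {"slide": [0, 0, 0], "twist": [3, 0, 0]}, {"slide": [0, 0, 0], "twist": [3, 0, 0]}]'

```text
clock: 19.15
tcp_pos: [0.5151, 0.1302, 0.0653]
eef_rot: [0.707, 0.013, 0.707, -0.013]
force: [-0.1, -2.2, 1.9]
opening: 0.0556
```

```bash
python3 q.py
```

```text
t 19.45 torque [-0.688  0.018 -0.066] sd 0.009 force [ 0.34 -3.57  2.47] tool force [-2.47 -3.56  0.46]
t 19.45 tcp [0.5152 0.1302 0.0653] jaw now 88.1 x axis [ 1.e-04 -3.e-04 -1.e+00] j6 -1.402 op 0.0558
slide cm [-0.02 -0.05  0.03] twist x deg (tool down: -yaw) -11.9
```

>>> step_arm --targets '[{"slide": [0.02, -0.03, 0], "twist": [3, 0, 0]}, {"slide": [0, 0, 0], "twist": [3, 0, 0]}, {"slide": [0, 0, 0], "twist": [3, 0, 0]}, {"slide": [0, 0, 0], "twist": [3, 0, 0]}]'

```text
clock: 19.78
tcp_pos: [0.5151, 0.13, 0.0652]
eef_rot: [0.702, 0.086, 0.702, -0.087]
force: [-0.7, -4.5, 7.2]
opening: 0.0559
```

```bash
cat > q.py <<'E'
from h import *
L=[]
for i in range(5):
    o=env.get_obs();L.append(np.r_[o['ft_torque'][2],o['force']])
    if i<4: camera('top')
q=np.array(o['eef_rot']);M=R.from_quat(q[[1,2,3,0]]).as_matrix();m=np.mean(L,0)
print('tz',np.round([l[0] for l in L],3),'mean',round(m[0],3),'tool force',np.round(M.T@m[1:],2))
plan([.5155,.1297,.0655],100)
E
python3 q.py
```

```text
tz [ 0.136 -0.005 -0.108 -0.103 -0.028] mean -0.022 tool force [-6.72 -4.94  0.31]
t 19.98 tcp [0.5151 0.13   0.0652] jaw now 76.07 x axis [ 1.e-04 -3.e-04 -1.e+00] j6 -1.192 op 0.0552
slide cm [-0.03 -0.02  0.04] twist x deg (tool down: -yaw) -23.93
```

>>> step_arm --targets '[{"slide": [-0.05, -0.04, 0], "twist": [3, 0, 0]}, {"slide": [0, 0, 0], "twist": [3, 0, 0]}, {"slide": [0, 0, 0], "twist": [3, 0, 0]}, {"slide": [0, 0, 0], "twist": [3, 0, 0]}]'

```text
clock: 20.32
tcp_pos: [0.515, 0.1297, 0.0653]
eef_rot: [0.689, 0.159, 0.689, -0.159]
force: [1.1, -3.7, -1.3]
opening: 0.0553
```

```bash
python3 q.py
```

```text
tz [ 0.123 -0.014 -0.166 -0.112 -0.125] mean -0.058 tool force [ 3.42 -2.52  2.99]
t 20.52 tcp [0.515  0.1297 0.0653] jaw now 64.15 x axis [-1.e-04 -1.e-04 -1.e+00] j6 -0.985 op 0.0557
slide cm [-0.02  0.02  0.05] twist x deg (tool down: -yaw) -35.85
```

>>> step_arm --targets '[{"slide": [0.02, -0.02, 0.02], "twist": [1.5, 0, 0]}, {"slide": [0, 0, 0], "twist": [1.5, 0, 0]}, {"slide": [0, 0, 0], "twist": [1.5, 0, 0]}]'

```text
clock: 20.77
tcp_pos: [0.515, 0.1296, 0.0653]
eef_rot: [0.682, 0.186, 0.682, -0.186]
force: [-0.0, -2.5, -0.5]
opening: 0.0555
```

```bash
python3 q.py
```

```text
tz [ 0.114  0.051 -0.071 -0.093 -0.09 ] mean -0.018 tool force [ 0.91 -1.77  1.19]
t 20.97 tcp [0.515  0.1296 0.0653] jaw now 59.63 x axis [-2.e-04  1.e-04 -1.e+00] j6 -0.907 op 0.0555
slide cm [-0.02  0.04  0.04] twist x deg (tool down: -yaw) -40.37
```

>>> step_arm --targets '[{"slide": [0, 0, 0], "twist": [1, 0, 0]}, {"slide": [0, 0, 0], "twist": [1, 0, 0]}, {"slide": [0, 0, 0], "twist": [1, 0, 0]}]'

```text
clock: 21.22
tcp_pos: [0.515, 0.1295, 0.0653]
eef_rot: [0.677, 0.204, 0.677, -0.204]
force: [0.4, -2.5, -0.8]
opening: 0.0557
```

```bash
python3 q.py
```

```text
tz [ 0.23   0.141  0.064 -0.044 -0.017] mean 0.075 tool force [ 0.69 -2.06  1.62]
t 21.42 tcp [0.515  0.1295 0.0653] jaw now 56.52 x axis [-1.e-04 -0.e+00 -1.e+00] j6 -0.853 op 0.0553
slide cm [-0.02  0.04  0.03] twist x deg (tool down: -yaw) -43.48
```

>>> step_arm --targets '[{"slide": [0, 0, 0], "twist": [1, 0, 0]}, {"slide": [0, 0, 0], "twist": [1, 0, 0]}, {"slide": [0, 0, 0], "twist": [1, 0, 0]}]'

```text
clock: 21.67
tcp_pos: [0.515, 0.1294, 0.0653]
eef_rot: [0.671, 0.222, 0.671, -0.222]
force: [1.0, -4.9, -0.2]
opening: 0.0552
```

```bash
python3 q.py
```

```text
tz [0.304 0.268 0.098 0.063 0.079] mean 0.162 tool force [ 0.79 -3.74  3.08]
t 21.87 tcp [0.515  0.1295 0.0653] jaw now 53.52 x axis [-1.e-04 -1.e-04 -1.e+00] j6 -0.8 op 0.0557
slide cm [-0.02  0.05  0.03] twist x deg (tool down: -yaw) -46.48
```

The moving torque rose from 0.12 to 0.30 and the settled torque from −0.09 to +0.08. Both give a rise of about 0.18, which is snug, so I stop here, let go and go up.

>>> step_arm --claw 0.85 --targets '[{"slide": [0, 0, 0], "twist": [0, 0, 0]}, {"slide": [0, 0, 0], "twist": [0, 0, 0]}, {"slide": [0, 0, 0], "twist": [0, 0, 0]}, {"slide": [0, 0, 0], "twist": [0, 0, 0]}, {"slide": [0, 0, 0], "twist": [0, 0, 0]}, {"slide": [0, 0, 0], "twist": [0, 0, 0]}, {"slide": [0, 0, 0], "twist": [0, 0, 0]}, {"slide": [-1, 0, 0], "twist": [0, 0, 0]}, {"slide": [-2, 0, 0], "twist": [0, 0, 0]}, {"slide": [-3, 0, 0], "twist": [0, 0, 0]}, {"slide": [-3, 0, 0], "twist": [0, 0, 0]}, {"slide": [-3, 0, 0], "twist": [0, 0, 0]}, {"slide": [-2, 0, -2], "twist": [0, 0, 0]}, {"slide": [0, 0, -3], "twist": [0, 0, 0]}, {"slide": [0, 0, 0], "twist": [0, 0, 0]}, {"slide": [0, 0, 0], "twist": [0, 0, 0]}]'

```text
clock: 23.2
tcp_pos: [0.474, 0.1598, 0.2064]
eef_rot: [0.672, 0.221, 0.671, -0.221]
force: [0.1, -0.4, 0.6]
opening: 0.0774
```

```bash
python3 - <<'E'
from h import *
plan([.5155,.1297,.0655],100)
S=camera('side');S0=load('s7.pkl')
f=lambda P,X,dx:cv2.convertScaleAbs(cv2.resize(np.ascontiguousarray(P['pixels'][X[0]:X[0]+75,X[1]:X[1]+95,::-1]),None,fx=4,fy=4,interpolation=2),alpha=1.7)
im=np.vstack([np.hstack([f(P,(95,180),0),f(P,(265,180),0)]) for P in (S0,S)])
cv2.imwrite('pics/s9.png',im)
E
```

```text
t 23.2 tcp [0.474  0.1598 0.2064] jaw now 53.6 x axis [ 9.e-04  2.e-04 -1.e+00] j6 -0.73 op 0.0774
slide cm [14.09  0.02  5.12] twist x deg (tool down: -yaw) -46.4
```

View pics/s9.png

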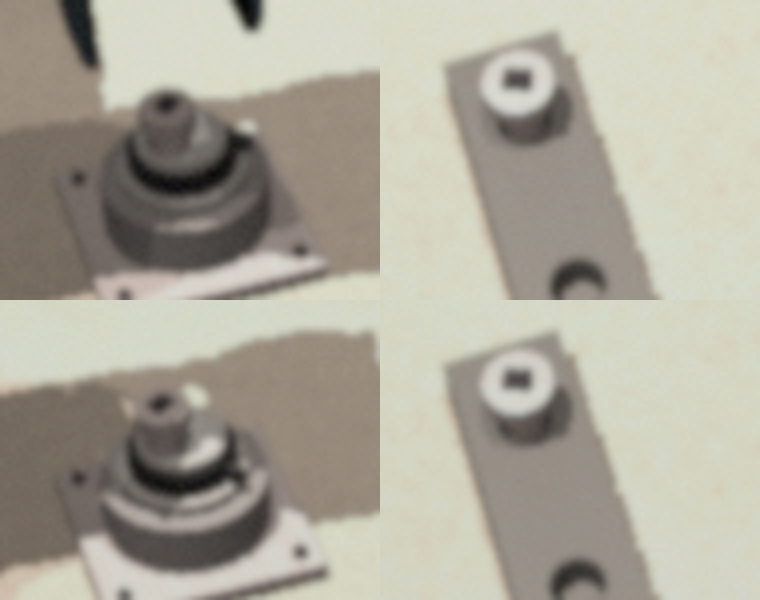

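The after-picture (bottom) shows the mount upright and shifted a little toward the pins. The tab has turned clockwise, the other mount is unmoved in its seat, and the robot is clear. I'm handing the job in.

```bash
python3 -c "
from bench import env;print(env.finish_job())"
```

```text
the job is handed in; nothing more can be done
None
```

I stood the mount from the seat by the post in the chuck's well and let go of it. Then I turned the middle ring about 46° (0.8 rad) clockwise until the cam bore on the stem, let go, moved clear, and handed the job in at about 23 s. No verdict was reported.

- **Cam torque:** while turning it rose from about 0.12 to 0.30 N m, and the settled reading went from about −0.09 to +0.08. Both give a rise of about 0.18 N m, or roughly 13 N on the stem by the given ratio. That is inside the snug range of 0.06 to 0.2, though near its top. The settled readings drifted, so I trusted the rise rather than the absolute values.
- **Last picture:** the mount stands upright, shifted slightly toward the pins, and the tab is turned. The other mount is still in its seat and the gripper is clear.
- **Contact:** the mount's foot met the well floor with about 9 N. While turning, the vertical force on the tool reached about 7 N. I put that down to grip friction on the ring and raised the tool slightly. The fingertips were about 4 mm above the fixed lower ring by the measured height, but I did not check that gap in a picture.
- **Not checked:** I did not measure the other bystanders' positions at the end. The arm's path stayed clear of them.
- **Network results:** the network's guesses for the well, ring and tab were unreliable, so I worked out the well from the base plate, bore and pins instead. The stem went in without noticeable side force.

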